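# Find the hidden catch of the filter caddy

## Task

One of the five look-alike white tiles set flush in the top of the walnut caddy is a concealed push catch: feel across them gently with a fingertip, never leaning on them hard, and press the one that gives all the way in so that the filter drawer springs open. Then take the finger away so the tile comes back up flush, with the drawer left fully out; pick nothing up and leave the lid, dish, mug, carafe, canister, dripper and spoon where they are.

Things in the scene. Friction and masses are not known exactly. Their poses are not given: they have to be found in the camera images.
- caddy: walnut-stained reddish-brown filter caddy, screwed down, 190 (x) x 330 (y) x 90 mm high; origin at the centre of its underside, z up, drawer front on its -x side, towards the robot. In its flat level top, 35 mm in front of the middle, a row of five flush tiles along its y, 60 mm apart. Four tiles are bedded on cork, one is the catch; nothing shows which. A lid and a dish lie loose behind the row.
- catch (a joint): how far the live tile is pressed in, m: 0 flush (up), 0.006 at its stop. It begins to give at about 1.5 N and takes about 5 N fully down; it frees the drawer once it is about 0.004 in and springs back flush when let go. The fingertip has to fit inside the 52 mm opening to follow it down.
- drawer (a joint): how far the caddy's filter drawer has come out, m: 0 shut (held by the catch against a spring), 0.05 fully out. It has no handle; the spring drives it out, about 50 mm towards the caddy's -x, in about half a second once the catch frees it, and it stays out.
- tile_1 (a point): centre of the top face of tile place 1 of 5, counted from the caddy's -y end towards +y (axes as the caddy's, z up), 90 mm above the shelf; white ceramic tile 49 x 49 mm, flush in a 52 mm square opening; bedded on cork, a tile gives only about 1 mm at 6 N; the live tile may lie in any place
- tile_2 (a point): centre of the top face of tile place 2 of 5, counted from the caddy's -y end towards +y (axes as the caddy's, z up), 90 mm above the shelf; white ceramic tile 49 x 49 mm, flush in a 52 mm square opening; bedded on cork, a tile gives only about 1 mm at 6 N; the live tile may lie in any place
- tile_3 (a point): centre of the top face of tile place 3 of 5, counted from the caddy's -y end towards +y (axes as the caddy's, z up), 90 mm above the shelf; white ceramic tile 49 x 49 mm, flush in a 52 mm square opening; bedded on cork, a tile gives only about 1 mm at 6 N; the live tile may lie in any place
- tile_4 (a point): centre of the top face of tile place 4 of 5, counted from the caddy's -y end towards +y (axes as the caddy's, z up), 90 mm above the shelf; white ceramic tile 49 x 49 mm, flush in a 52 mm square opening; bedded on cork, a tile gives only about 1 mm at 6 N; the live tile may lie in any place
- tile_5 (a point): centre of the top face of tile place 5 of 5, counted from the caddy's -y end towards +y (axes as the caddy's, z up), 90 mm above the shelf; white ceramic tile 49 x 49 mm, flush in a 52 mm square opening; bedded on cork, a tile gives only about 1 mm at 6 N; the live tile may lie in any place
- lid: grey silicone lid, 80 mm across, 18 mm high with its knob, lying loose on the caddy's top behind the tiles; origin at the centre of its underside
- dish: white ceramic pinch dish, 60 mm across, 22 mm high, loose on the caddy's top behind the tiles; origin at the centre of its underside
- mug: blue ceramic mug, 80 mm across, 90 mm high, standing on the round rest of a stainless mug arm (post 272 mm high) to the left, its foot 106 mm above the shelf; origin at the centre of its underside
- carafe: empty glass pour-over carafe with a cork collar, up to 116 mm across, 155 mm high, right of and behind the caddy; origin at the centre of its underside
- canister: aluminium canister with a dark lid and wooden knob, 94 mm across, 153 mm high, left of and behind the caddy; origin at the centre of its underside
- dripper: white ceramic coffee dripper cone, 110 mm across, 85 mm high, right of the caddy; origin at the centre of its underside
- scoop: spoon with a wooden handle lying on the shelf, left of the caddy; origin under its middle
There are look-alikes about, which are no part of the job. Leave any blue or purple look-alike of the lid alone.

How it is judged:
By the outcome, as a careful person would: the job done as asked, in the order asked, and still so for the second after the job is handed in, with the robot touching nothing.
It also fails if it takes over 58 s, if anything falls off the work surface, if the arm or the gripper's body presses on something with over 40 N, if the wrist force passes 120 N, or if a joint passes its speed limit or range.

## Robot

A 6-joint arm with a two-finger parallel gripper is mounted at the origin on the work surface. World frame = base frame: x ahead of the robot, y to its left, z up, the work surface at z = 0. Lengths are in mm, angles in degrees, forces in N, time in s.
With the tool pointing down it reaches from about 275 to 975 mm from the base axis. Payload 8.4 kg.
Tool frame: the origin (TCP) lies midway between the tips of the shut fingers; the grasp point (between the pads) lies 19 mm behind it (r.grip_point_offset is the distance from the TCP to the grasp point, in mm); x points along the fingers, y is the direction in which the jaws open and shut, and the axes are right-handed (so a half turn about x gives the same grasp; the last joint's range is limited). The gripper opens to 92 mm and grips with 3 to 60 N. Pads are 20 mm wide; open, the fingers measure 128 mm over their backs; the gripper's body (75 mm by 189 mm) begins 69 mm behind the grasp point.
Start: joints at [-73.075, 20.225, 93.587, -0, 66.188, -0.138], TCP at [183.385, -597.493, 214.583] pointing down, gripper open.
Joint ranges: [-150.9, 150.9], [-52.94, 120.26], [3.33, 152.33], [-74.26, 254.26], [0, 154.13], [-172.89, 172.89]. Speed limits (degrees/s): [127.2, 127.2, 159.86, 180, 180, 180].

## Interface

Orientations are given as [roll, pitch, yaw] about the fixed x, y, z axes, in that order (R = Rz(yaw) Ry(pitch) Rx(roll)).
In Python, from workcell import r gives the robot as it stands.
- The arm moves only by the shell command python3 -m creep 'ROWS' [FORCE]. ROWS is JSON, a list of rows, each an object of numbers: "jaw": the opening in per cent of the stroke, from 0 (shut) to 100 (fully open); "tx", "ty", "tz": the shift along the world's x, y, z in m; "twist": the turn about the world's z in rad. In form: [{"jaw": .., "tx": .., "ty": .., "tz": .., "twist": ..}, ...]. A call has 1 to 10 rows; each row shifts and turns the commanded pose from where the row before left it; what a row does not reach is not made up. A row lasts 1/10 s, in which the tool goes at most 50 mm and 8.59 degrees, less where a joint would pass 70% of its speed; a pose out of reach is approached as far as the arm can. A call is refused whole if a number of a shift passes 0.05 or a number of a turn 0.15, either way. A call with a gripper value outside its range is refused whole. The fingers move at their own pace and stop on an object; FORCE is the grip in N (left out, the last holds). Time passes only in rows, so rows that do not move let the fingers close. It gives the time, the measured TCP pose, the force and the opening at its end, in the units of the state.
- r.get_obs(): the state, without advancing time (a new reading comes with each control period).
- r.get_image(name): name is "scene" or "top" or "wrist"; returns the picture (400x640x3 uint8, blue, green, red); there is no depth.
- r.camera_params(name): a dict with "K" (3x3 intrinsics, pixels), "R" (3x3) and "t" (3): a world point X has camera coordinates R X + t. Camera axes: x right, y down, z forward; pixel columns grow to the right and rows downward; lengths in mm; the calibration is good to about 2 mm. A picture is of the moment at which its call begins: read the wrist's pose just before it. camera_params takes no time and is no camera call; for the wrist camera it gives the pose at the moment of the call.
- r.close_job(): hands the job in, once; it reports no verdict.
The state is a dict: "t": time; "joints": joint angles; "joint_vel": joint speeds; "tau": joint torques, N m; "ee_pos": TCP position; "tcp_rot": TCP orientation; "wrist_force": force on the tool from outside, world axes, zero at the start; "wrist_torque": the same for the moment, N m; "finger_gap": opening from 0.0 (shut) to 1.0 (fully open).
Only numpy, scipy, OpenCV 4.12 (cv2) and the standard library are available. Lean on these libraries where they do the work, as an engineer would, in place of code of your own. Each camera call takes 0.05 s, during which the arm holds its last target. There are 200 camera calls.

## Working session

There is one attempt and no reset: what is moved stays moved. The work goes in short steps, Python scripts to look and compute and a shell command to move; the robot and the scene stay as the last step left them, time stands still between calls to the robot, and variables do not carry over. Pictures are saved under pics/ and viewed, about 8 in all and at most 12, crops included, and the job is handed in when it is done.

```bash
mkdir -p pics
python3 - <<'E'
from workcell import r
import cv2,numpy as np
o=r.get_obs();print(o)
for n in("top","scene"):
    i=r.get_image(n);cv2.imwrite(f"pics/{n}0.png",i)
    p=r.camera_params(n);print(n,p)
E
```

```text
{'t': 0.0, 'joints': array([-7.30740674e+01,  2.02608997e+01,  9.36280011e+01, -7.03697658e-04,
        6.61891590e+01, -1.37196081e-01]), 'joint_vel': array([ 0.00525256,  0.14389896,  0.0671855 ,  0.08380761, -0.07908667,
       -0.02163164]), 'tau': array([-4.16088642e-04, -5.93846333e+01, -3.34215760e+01,  6.98041753e-02,
        2.34815053e-02, -7.86505530e-05]), 'ee_pos': array([ 183.24654662, -597.01705318,  213.88903071]), 'tcp_rot': array([-89.66494171,  89.9219376 , 107.39847149]), 'wrist_force': array([-0.02246598,  0.06279386,  0.26841106]), 'wrist_torque': array([ 0.01785335, -0.04108752, -0.00403423]), 'finger_gap': 0.9952474772778532}
top {'K': array([[454.61212807,   0.        , 317.78977722],
       [  0.        , 454.61212807, 189.50317908],
       [  0.        ,   0.        ,   1.        ]]), 'R': array([[ 0.01511752, -0.9996969 ,  0.01943138],
       [-0.99337427, -0.01723047, -0.11362517],
       [ 0.11392554, -0.0175849 , -0.99333365]]), 't': array([ -18.07148793,  593.42942255, 1330.74681149])}
scene {'K': array([[380.52547415,   0.        , 320.95839733],
       [  0.        , 380.52547415, 195.84684347],
       [  0.        ,   0.        ,   1.        ]]), 'R': array([[-0.57276102,  0.81969679, -0.00647962],
       [ 0.69431009,  0.4809151 , -0.53540094],
       [-0.43575029, -0.31115565, -0.84457318]]), 't': array([ 324.89681866, -362.46152793, 1472.48866364])}
```

View pics/top0.png

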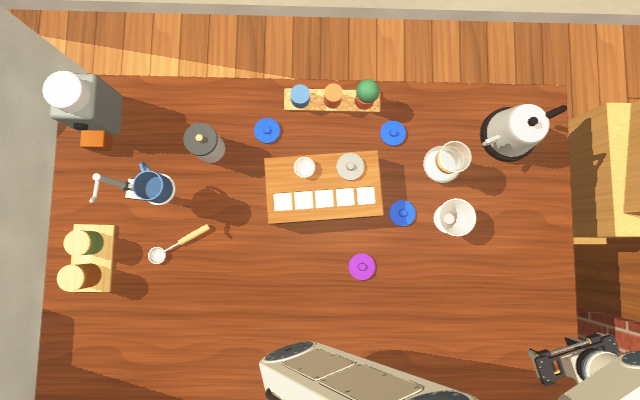

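View pics/scene0.png

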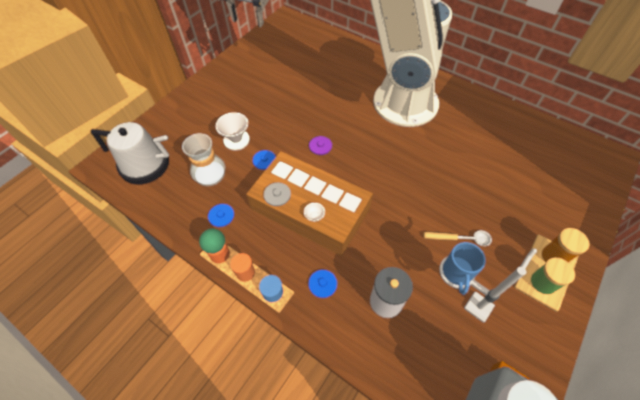

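Top view: the five tiles run from about (283,201) at the +y end (tile 5) to (366,196) (tile 1). The dish is at (304,167) and the lid at (350,166), both just behind the row. The purple lid is in front at (362,267) and a blue lid is at the right end.

```bash
cat > h.py <<'E'
import numpy as np,cv2
from workcell import r
def ray(n,u,v,z):
    p=r.camera_params(n);d=p["R"].T@np.linalg.inv(p["K"])@[u,v,1];c=-p["R"].T@p["t"]
    return c+d*(z-c[2])/d[2]
E
python3 - <<'E'
from h import *
i=cv2.imread("pics/top0.png");h=cv2.cvtColor(i,cv2.COLOR_BGR2HSV)
m=cv2.inRange(h,(0,0,200),(180,45,255));m[:180]=0;m[215:]=0;m[:,:268]=0;m[:,380:]=0
n,l,s,c=cv2.connectedComponentsWithStats(m)
P=[]
for k in range(1,n):
    if s[k,4]>80: P.append(ray("top",*c[k],90));print(c[k].round(1),s[k,4],P[-1].round(1))
P=np.array(P);P=P[P[:,1].argsort()];d=P[-1]-P[0];print("spacing",np.linalg.norm(d)/4,"yaw",np.degrees(np.arctan2(-d[0],d[1])))
i=cv2.imread("pics/scene0.png");
for (u,v) in [(283,170),(299,178),(315,186),(332,194),(350,202)]: print(ray("scene",u,v,90).round(1))
print("purple",ray("top",362,267,15),"mug",ray("top",150,185,195))
E
```

```text
[365.4 195.3] 294 [ 572.7 -144.9   90. ]
[344.6 196.7] 295 [567.7 -85.   90. ]
[303.1 199.8] 307 [556.8  34.3  90. ]
[323.9 198.3] 302 [562.1 -25.3  90. ]
[282.4 201.4] 302 [551.1  93.5  90. ]
spacing 59.84055462489754 yaw 5.164692850541351
[ 572.4 -140.6   90. ]
[568.4 -81.2  90. ]
[564.5 -23.3  90. ]
[559.   35.4  90. ]
[551.9  94.9  90. ]
purple [ 364.80513182 -144.56156572   15.        ] mug [579.44358438 435.81044314 195.        ]
```

```bash
python3 -m creep '[{"jaw":0,"tx":0.03,"ty":0.035,"tz":0},{"jaw":0,"tx":0.03,"ty":0.035,"tz":0},{"jaw":0,"tx":0.03,"ty":0.035,"tz":0},{"jaw":0,"tx":0.03,"ty":0.035,"tz":0},{"jaw":0,"tx":0.03,"ty":0.035,"tz":0},{"jaw":0,"tx":0.03,"ty":0.035,"tz":0},{"jaw":0,"tx":0.03,"ty":0.035,"tz":0},{"jaw":0,"tx":0.03,"ty":0.035,"tz":0},{"jaw":0,"tx":0.03,"ty":0.035,"tz":0},{"jaw":0,"tx":0.03,"ty":0.035,"tz":0}]' 10
```

```text
invalid input at $[0]: expected keys jaw, tx, ty, tz, twist
```

```bash
python3 -m creep '[{"jaw":0,"tx":0.03,"ty":0.035,"tz":0,"twist":-0.021},{"jaw":0,"tx":0.03,"ty":0.035,"tz":0,"twist":-0.021},{"jaw":0,"tx":0.03,"ty":0.035,"tz":0,"twist":-0.021},{"jaw":0,"tx":0.03,"ty":0.035,"tz":0,"twist":-0.021},{"jaw":0,"tx":0.03,"ty":0.035,"tz":0,"twist":-0.021},{"jaw":0,"tx":0.03,"ty":0.035,"tz":0,"twist":-0.021},{"jaw":0,"tx":0.03,"ty":0.035,"tz":0,"twist":-0.021},{"jaw":0,"tx":0.03,"ty":0.035,"tz":0,"twist":-0.021},{"jaw":0,"tx":0.03,"ty":0.035,"tz":0,"twist":-0.021},{"jaw":0,"tx":0.03,"ty":0.035,"tz":0,"twist":-0.021}]' 10
```

```text
t: 1.1
ee_pos: [484.2, -245.8, 214.5]
tcp_rot: [-20.3, 90.0, 164.7]
wrist_force: [0.5, -1.2, 1.1]
finger_gap: 0.157
```

```bash
python3 -m creep '[{"jaw":0,"tx":0.03,"ty":0.034,"tz":0,"twist":0},{"jaw":0,"tx":0.03,"ty":0.034,"tz":0,"twist":0},{"jaw":0,"tx":0.0285,"ty":0.033,"tz":0,"twist":0},{"jaw":0,"tx":0,"ty":0,"tz":-0.03,"twist":0},{"jaw":0,"tx":0,"ty":0,"tz":-0.03,"twist":0},{"jaw":0,"tx":0,"ty":0,"tz":-0.03,"twist":0},{"jaw":0,"tx":0,"ty":0,"tz":-0.02,"twist":0},{"jaw":0,"tx":0,"ty":0,"tz":0,"twist":0},{"jaw":0,"tx":0,"ty":0,"tz":0,"twist":0},{"jaw":0,"tx":0,"ty":0,"tz":0,"twist":0}]' 10
python3 - <<'E'
from h import *
print(r.get_obs())
cv2.imwrite("pics/w1.png",r.get_image("wrist"));cv2.imwrite("pics/s1.png",r.get_image("scene"))
print(r.camera_params("wrist"))
o=r.get_obs();print(o["ee_pos"],o["wrist_force"])
E
```

```text
t: 2.1
ee_pos: [572.7, -146.8, 105.9]
tcp_rot: [161.8, 89.9, -13.2]
wrist_force: [0.6, -0.7, 0.7]
finger_gap: 0.004
{'t': 2.1, 'joints': array([-1.45182421e+01,  2.42581965e+01,  1.03135888e+02,  2.99458224e-03,
        5.25009239e+01,  7.04557878e+01]), 'joint_vel': array([-0.08266057, -0.46609093, -0.02758452,  0.06399734, -0.18503025,
        0.01488137]), 'tau': array([ 3.82750703e-02, -5.76334584e+01, -2.73778421e+01,  3.22568289e-02,
       -3.72441276e-02, -2.93924177e-04]), 'ee_pos': array([ 572.74554874, -146.75176427,  105.87897809]), 'tcp_rot': array([161.75390055,  89.89498161, -13.22195013]), 'wrist_force': array([ 0.5811819 , -0.72201001,  0.71248056]), 'wrist_torque': array([ 0.04031503, -0.00521129,  0.0005498 ]), 'finger_gap': 0.0036133257497600333}
{'K': array([[354.94247705,   0.        , 319.32353686],
       [  0.        , 354.94247705, 197.30046508],
       [  0.        ,   0.        ,   1.        ]]), 'R': array([[ 8.77118000e-02, -9.96145632e-01,  7.20703058e-04],
       [-9.62791690e-01, -8.45892511e-02,  2.56664803e-01],
       [-2.55614559e-01, -2.32064188e-02, -9.66500212e-01]]), 't': array([-196.09845815,  537.55227198,  428.49660123])}
[ 572.77530666 -146.78997178  105.97585056] [ 0.18257694 -0.48894502  0.18874596]
```

View pics/w1.png

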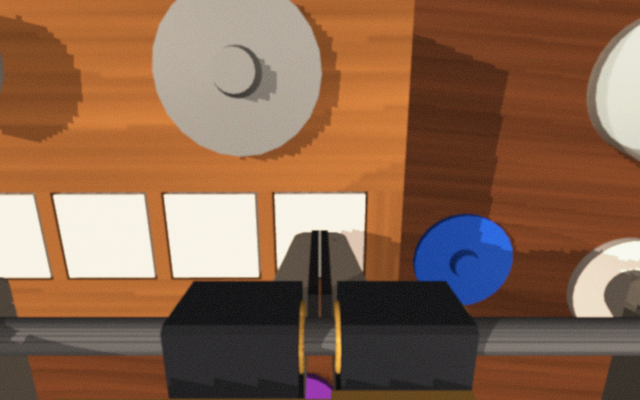

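Wrist view: the fingertips at about (319,232) sit over tile 1, which spans u 273–367 and v 192–279, so they are centred. Next I'll feel downwards.

```bash
python3 -m creep '[{"jaw":0,"tx":0,"ty":0,"tz":-0.006,"twist":0},{"jaw":0,"tx":0,"ty":0,"tz":-0.005,"twist":0},{"jaw":0,"tx":0,"ty":0,"tz":0,"twist":0},{"jaw":0,"tx":0,"ty":0,"tz":0,"twist":0}]'
for k in 1 2; do python3 -m creep '[{"jaw":0,"tx":0,"ty":0,"tz":-0.0005,"twist":0},{"jaw":0,"tx":0,"ty":0,"tz":0,"twist":0}]' | grep -E 'ee_pos|force'; done
```

```text
t: 2.6
ee_pos: [571.7, -146.4, 93.3]
tcp_rot: [-21.3, 90.0, 163.7]
wrist_force: [-0.4, 0.8, 0.2]
finger_gap: 0.004
ee_pos: [571.9, -146.5, 93.1]
wrist_force: [-0.7, 1.3, 0.6]
ee_pos: [571.9, -146.5, 92.6]
wrist_force: [-0.6, 0.8, -0.8]
```

```bash
python3 -m creep '[{"jaw":0,"tx":0,"ty":0,"tz":-0.001,"twist":0},{"jaw":0,"tx":0,"ty":0,"tz":0,"twist":0}]' | grep -E 'ee_pos|force'
python3 -m creep '[{"jaw":0,"tx":0,"ty":0,"tz":-0.0005,"twist":0},{"jaw":0,"tx":0,"ty":0,"tz":0,"twist":0}]' | grep -E 'ee_pos|force'
python3 -m creep '[{"jaw":0,"tx":0,"ty":0,"tz":-0.0005,"twist":0},{"jaw":0,"tx":0,"ty":0,"tz":0,"twist":0}]' | grep -E 'ee_pos|force'
```

```text
ee_pos: [571.8, -146.5, 91.5]
wrist_force: [-0.3, 0.7, -0.8]
ee_pos: [571.9, -146.5, 91.0]
wrist_force: [-0.2, 0.3, 0.2]
ee_pos: [571.8, -146.5, 90.5]
wrist_force: [0.5, 0.2, 0.1]
```

```bash
python3 -m creep '[{"jaw":0,"tx":0,"ty":0,"tz":-0.0005,"twist":0},{"jaw":0,"tx":0,"ty":0,"tz":0,"twist":0}]' | grep -E 'ee_pos|force'
python3 -m creep '[{"jaw":0,"tx":0,"ty":0,"tz":-0.0003,"twist":0},{"jaw":0,"tx":0,"ty":0,"tz":0,"twist":0}]' | grep -E 'ee_pos|force'
```

```text
ee_pos: [571.9, -146.5, 90.1]
wrist_force: [-0.4, -0.0, 2.0]
ee_pos: [571.9, -146.5, 89.9]
wrist_force: [-1.3, 0.6, 3.2]
```

```bash
python3 -m creep '[{"jaw":0,"tx":0,"ty":0,"tz":-0.0002,"twist":0},{"jaw":0,"tx":0,"ty":0,"tz":0,"twist":0}]' | grep -E 'ee_pos|force'
python3 - <<'E'
from h import *
for k in range(2): o=r.get_obs();print(o["ee_pos"],o["wrist_force"]);r.get_image("wrist")
E
```

```text
ee_pos: [572.0, -146.5, 89.7]
wrist_force: [-0.6, -0.6, 4.9]
[ 571.95332192 -146.49885109   89.73399529] [-0.59630524 -0.57760414  4.87907339]
[ 571.92239017 -146.50074031   89.70562401] [-1.44298071  0.18761831  3.33221319]
```

Tile 1 reads about 4 N at 0.5 mm, so it's cork. On to tile 2, at the same depth.

```bash
python3 -m creep '[{"jaw":0,"tx":0,"ty":0,"tz":0.010,"twist":0},{"jaw":0,"tx":-0.0027,"ty":0.0297,"tz":0,"twist":0},{"jaw":0,"tx":-0.0027,"ty":0.0297,"tz":0,"twist":0},{"jaw":0,"tx":0,"ty":0,"tz":0,"twist":0},{"jaw":0,"tx":0,"ty":0,"tz":-0.006,"twist":0},{"jaw":0,"tx":0,"ty":0,"tz":-0.003,"twist":0},{"jaw":0,"tx":0,"ty":0,"tz":0,"twist":0},{"jaw":0,"tx":0,"ty":0,"tz":-0.0005,"twist":0},{"jaw":0,"tx":0,"ty":0,"tz":0,"twist":0}]' | grep -E 'ee_pos|force|t:'
python3 -m creep '[{"jaw":0,"tx":0,"ty":0,"tz":-0.0003,"twist":0},{"jaw":0,"tx":0,"ty":0,"tz":0,"twist":0}]' | grep -E 'ee_pos|force'
python3 -m creep '[{"jaw":0,"tx":0,"ty":0,"tz":-0.0002,"twist":0},{"jaw":0,"tx":0,"ty":0,"tz":0,"twist":0}]' | grep -E 'ee_pos|force'
```

```text
t: 5.2
ee_pos: [566.6, -87.7, 90.1]
tcp_rot: [105.8, 90.0, -69.2]
wrist_force: [-0.5, -0.3, 1.8]
ee_pos: [566.5, -87.6, 89.9]
wrist_force: [-1.0, -2.8, 2.8]
ee_pos: [566.6, -87.3, 89.7]
wrist_force: [-0.8, -2.7, 3.6]
```

Tile 2 shows the same stiffness, so it's cork too. Next is tile 3.

```bash
python3 -m creep '[{"jaw":0,"tx":0,"ty":0,"tz":0.010,"twist":0},{"jaw":0,"tx":-0.0027,"ty":0.0300,"tz":0,"twist":0},{"jaw":0,"tx":-0.0027,"ty":0.0300,"tz":0,"twist":0},{"jaw":0,"tx":0,"ty":0,"tz":0,"twist":0},{"jaw":0,"tx":0,"ty":0,"tz":-0.006,"twist":0},{"jaw":0,"tx":0,"ty":0,"tz":-0.003,"twist":0},{"jaw":0,"tx":0,"ty":0,"tz":0,"twist":0},{"jaw":0,"tx":0,"ty":0,"tz":-0.0005,"twist":0},{"jaw":0,"tx":0,"ty":0,"tz":0,"twist":0}]' | grep -E 'ee_pos|force|t:'
python3 -m creep '[{"jaw":0,"tx":0,"ty":0,"tz":-0.0003,"twist":0},{"jaw":0,"tx":0,"ty":0,"tz":0,"twist":0}]' | grep -E 'ee_pos|force'
python3 -m creep '[{"jaw":0,"tx":0,"ty":0,"tz":-0.0002,"twist":0},{"jaw":0,"tx":0,"ty":0,"tz":0,"twist":0}]' | grep -E 'ee_pos|force'
```

```text
t: 6.5
ee_pos: [561.0, -27.7, 90.1]
tcp_rot: [23.7, 90.0, -151.3]
wrist_force: [-0.1, -0.3, 0.8]
ee_pos: [561.1, -27.6, 89.9]
wrist_force: [-0.5, -1.4, 1.8]
ee_pos: [561.2, -27.4, 89.7]
wrist_force: [-1.3, -2.8, 2.7]
```

```bash
python3 -m creep '[{"jaw":0,"tx":0,"ty":0,"tz":-0.0002,"twist":0},{"jaw":0,"tx":0,"ty":0,"tz":0,"twist":0}]' | grep -E 'ee_pos|force'
python3 - <<'E'
from h import *
a=[]
for k in range(4): o=r.get_obs();a.append(o["wrist_force"]);r.get_image("wrist")
print(np.array(a).round(1),o["ee_pos"])
E
```

```text
ee_pos: [561.2, -27.3, 89.5]
wrist_force: [-0.6, -4.1, 5.0]
[[-0.6 -4.1  5. ]
 [-1.5 -4.2  4.3]
 [-1.1 -3.8  4. ]
 [-2.  -4.   5.2]] [561.24825471 -27.22950902  89.54030597]
```

Tile 3 reads 4.6 N at 0.5 mm, so it's cork. Next is tile 4, with a bit more settling after the sideways move.

```bash
python3 -m creep '[{"jaw":0,"tx":0,"ty":0,"tz":0.0102,"twist":0},{"jaw":0,"tx":-0.0027,"ty":0.0300,"tz":0,"twist":0},{"jaw":0,"tx":-0.0027,"ty":0.0300,"tz":0,"twist":0},{"jaw":0,"tx":0,"ty":0,"tz":0,"twist":0},{"jaw":0,"tx":0,"ty":0,"tz":0,"twist":0},{"jaw":0,"tx":0,"ty":0,"tz":-0.006,"twist":0},{"jaw":0,"tx":0,"ty":0,"tz":-0.003,"twist":0},{"jaw":0,"tx":0,"ty":0,"tz":0,"twist":0},{"jaw":0,"tx":0,"ty":0,"tz":-0.0005,"twist":0},{"jaw":0,"tx":0,"ty":0,"tz":0,"twist":0}]' | grep -E 'ee_pos|force|t:'
python3 -m creep '[{"jaw":0,"tx":0,"ty":0,"tz":-0.0003,"twist":0},{"jaw":0,"tx":0,"ty":0,"tz":0,"twist":0}]' | grep -E 'ee_pos|force'
python3 -m creep '[{"jaw":0,"tx":0,"ty":0,"tz":-0.0002,"twist":0},{"jaw":0,"tx":0,"ty":0,"tz":0,"twist":0}]' | grep -E 'ee_pos|force'
```

```text
t: 8.3
ee_pos: [555.6, 32.4, 90.0]
tcp_rot: [36.1, 90.0, -138.9]
wrist_force: [-0.4, -1.2, 1.9]
ee_pos: [555.7, 32.7, 89.9]
wrist_force: [-1.4, -2.0, 3.3]
ee_pos: [555.8, 32.8, 89.7]
wrist_force: [-0.2, -3.1, 2.8]
```

```bash
python3 -m creep '[{"jaw":0,"tx":0,"ty":0,"tz":-0.0002,"twist":0},{"jaw":0,"tx":0,"ty":0,"tz":0,"twist":0}]' | grep -E 'ee_pos|force'
python3 - <<'E'
from h import *
a=[]
for k in range(4): o=r.get_obs();a.append(o["wrist_force"]);r.get_image("wrist")
print(np.array(a).round(1),o["ee_pos"])
E
```

```text
ee_pos: [555.8, 32.8, 89.5]
wrist_force: [-1.3, -3.1, 5.0]
[[-1.3 -3.1  5. ]
 [-0.6 -3.3  5.3]
 [-1.3 -3.2  5.2]
 [-1.8 -4.   5.5]] [555.7826916   32.78541973  89.50938651]
```

Tile 4 is cork as well, at over 5 N. Next is tile 5.

```bash
python3 -m creep '[{"jaw":0,"tx":0,"ty":0,"tz":0.0102,"twist":0},{"jaw":0,"tx":-0.0025,"ty":0.0300,"tz":0,"twist":0},{"jaw":0,"tx":-0.0025,"ty":0.0300,"tz":0,"twist":0},{"jaw":0,"tx":0,"ty":0,"tz":0,"twist":0},{"jaw":0,"tx":0,"ty":0,"tz":0,"twist":0},{"jaw":0,"tx":0,"ty":0,"tz":-0.006,"twist":0},{"jaw":0,"tx":0,"ty":0,"tz":-0.003,"twist":0},{"jaw":0,"tx":0,"ty":0,"tz":0,"twist":0},{"jaw":0,"tx":0,"ty":0,"tz":-0.0005,"twist":0},{"jaw":0,"tx":0,"ty":0,"tz":0,"twist":0}]' | grep -E 'ee_pos|force|t:'
python3 -m creep '[{"jaw":0,"tx":0,"ty":0,"tz":-0.0003,"twist":0},{"jaw":0,"tx":0,"ty":0,"tz":0,"twist":0}]' | grep -E 'ee_pos|force'
python3 -m creep '[{"jaw":0,"tx":0,"ty":0,"tz":-0.0003,"twist":0},{"jaw":0,"tx":0,"ty":0,"tz":0,"twist":0}]' | grep -E 'ee_pos|force'
python3 - <<'E'
from h import *
a=[]
for k in range(4): o=r.get_obs();a.append(o["wrist_force"]);r.get_image("wrist")
print(np.array(a).round(1),o["ee_pos"])
E
```

```text
t: 10.1
ee_pos: [550.6, 92.4, 90.0]
tcp_rot: [36.8, 90.0, -138.2]
wrist_force: [-0.2, -1.5, 2.3]
ee_pos: [550.7, 92.7, 89.9]
wrist_force: [-1.0, -2.4, 3.0]
ee_pos: [550.8, 92.8, 89.7]
wrist_force: [-1.6, -2.9, 3.2]
[[-1.6 -2.9  3.2]
 [-0.7 -3.   4.5]
 [-0.9 -3.1  3.9]
 [-1.  -3.3  4.1]] [550.73735645  92.77619907  89.61230689]
```

```bash
python3 -m creep '[{"jaw":0,"tx":0,"ty":0,"tz":-0.0003,"twist":0},{"jaw":0,"tx":0,"ty":0,"tz":0,"twist":0}]' | grep -E 'ee_pos|force'
python3 - <<'E'
from h import *
a=[]
for k in range(4): o=r.get_obs();a.append(np.r_[o["wrist_force"],o["ee_pos"]]);r.get_image("wrist")
print(np.array(a).round(1))
E
```

```text
ee_pos: [550.8, 92.8, 89.3]
wrist_force: [-0.7, -3.0, 6.9]
[[ -0.7  -3.    6.9 550.8  92.8  89.3]
 [ -2.1  -3.1   5.3 550.8  92.9  89.4]
 [ -1.8  -4.4   6.5 550.8  92.8  89.4]
 [ -1.3  -3.9   5.7 550.8  92.8  89.4]]
```

Tile 5 reads 6 N at about 0.7 mm, so it's definitely cork. Tile 2 got the lightest probe, so I'll go back to it and average the readings.

```bash
python3 -m creep '[{"jaw":0,"tx":0,"ty":0,"tz":0.0104,"twist":0},{"jaw":0,"tx":0.0040,"ty":-0.0450,"tz":0,"twist":0},{"jaw":0,"tx":0.0040,"ty":-0.0450,"tz":0,"twist":0},{"jaw":0,"tx":0.0040,"ty":-0.0450,"tz":0,"twist":0},{"jaw":0,"tx":0.0040,"ty":-0.0450,"tz":0,"twist":0},{"jaw":0,"tx":0,"ty":0,"tz":0,"twist":0},{"jaw":0,"tx":0,"ty":0,"tz":0,"twist":0},{"jaw":0,"tx":0,"ty":0,"tz":-0.006,"twist":0},{"jaw":0,"tx":0,"ty":0,"tz":-0.003,"twist":0},{"jaw":0,"tx":0,"ty":0,"tz":0,"twist":0}]' | grep -E 'ee_pos|force|t:'
python3 -m creep '[{"jaw":0,"tx":0,"ty":0,"tz":-0.0005,"twist":0},{"jaw":0,"tx":0,"ty":0,"tz":-0.0005,"twist":0},{"jaw":0,"tx":0,"ty":0,"tz":0,"twist":0}]' | grep -E 'ee_pos|force'
python3 -m creep '[{"jaw":0,"tx":0,"ty":0,"tz":-0.0002,"twist":0},{"jaw":0,"tx":0,"ty":0,"tz":0,"twist":0}]' | grep -E 'ee_pos|force'
python3 - <<'E'
from h import *
a=[]
for k in range(4): o=r.get_obs();a.append(np.r_[o["wrist_force"],o["ee_pos"]]);r.get_image("wrist")
print(np.array(a).round(1))
E
```

```text
t: 12.1
ee_pos: [566.4, -85.7, 90.1]
tcp_rot: [-32.4, 89.9, 152.7]
wrist_force: [-0.1, 1.2, 2.0]
ee_pos: [566.8, -86.7, 89.7]
wrist_force: [-0.5, 0.9, 3.0]
ee_pos: [566.8, -87.0, 89.5]
wrist_force: [-0.7, 2.7, 4.3]
[[-7.000e-01  2.700e+00  4.300e+00  5.668e+02 -8.700e+01  8.950e+01]
 [-5.000e-01  2.500e+00  3.800e+00  5.669e+02 -8.710e+01  8.960e+01]
 [-6.000e-01  2.600e+00  3.800e+00  5.669e+02 -8.710e+01  8.950e+01]
 [ 3.000e-01  2.900e+00  4.400e+00  5.669e+02 -8.710e+01  8.950e+01]]
```

```bash
python3 -m creep '[{"jaw":0,"tx":0,"ty":0,"tz":-0.0003,"twist":0},{"jaw":0,"tx":0,"ty":0,"tz":0,"twist":0}]' | grep -E 'ee_pos|force'
python3 - <<'E'
from h import *
a=[]
for k in range(4): o=r.get_obs();a.append(np.r_[o["wrist_force"],o["ee_pos"]]);r.get_image("wrist")
print(np.array(a).round(1))
E
```

```text
ee_pos: [566.9, -87.2, 89.1]
wrist_force: [0.4, 1.5, 3.9]
[[ 4.000e-01  1.500e+00  3.900e+00  5.669e+02 -8.720e+01  8.910e+01]
 [-1.000e-01  2.700e+00  3.000e+00  5.668e+02 -8.710e+01  8.910e+01]
 [-1.000e-01  8.000e-01  3.800e+00  5.669e+02 -8.710e+01  8.910e+01]
 [ 9.000e-01  2.200e+00  3.300e+00  5.669e+02 -8.720e+01  8.910e+01]]
```

The force dropped to 3.5 N while the tip sank to 89.1, so tile 2 is giving. I'll follow it down carefully.

```bash
for k in 1 2; do python3 -m creep '[{"jaw":0,"tx":0,"ty":0,"tz":-0.0004,"twist":0},{"jaw":0,"tx":0,"ty":0,"tz":0,"twist":0}]' | grep -E 'ee_pos|force'; done
```

```text
ee_pos: [566.8, -87.2, 88.7]
wrist_force: [0.8, 1.5, 3.4]
ee_pos: [566.8, -87.2, 88.3]
wrist_force: [1.4, 1.5, 4.8]
```

```bash
for k in 1 2 3; do python3 -m creep '[{"jaw":0,"tx":0,"ty":0,"tz":-0.0004,"twist":0},{"jaw":0,"tx":0,"ty":0,"tz":0,"twist":0}]' | grep -E 'ee_pos|force'; done
```

```text
ee_pos: [566.8, -87.2, 87.9]
wrist_force: [0.0, 0.9, 4.8]
ee_pos: [566.8, -87.2, 87.5]
wrist_force: [0.8, 1.1, 5.1]
ee_pos: [566.8, -87.2, 87.1]
wrist_force: [0.2, 0.9, 5.2]
```

```bash
for k in 1 2 3; do python3 -m creep '[{"jaw":0,"tx":0,"ty":0,"tz":-0.0004,"twist":0},{"jaw":0,"tx":0,"ty":0,"tz":-0.0003,"twist":0},{"jaw":0,"tx":0,"ty":0,"tz":0,"twist":0}]' | grep -E 'ee_pos|force'; done
python3 - <<'E'
from h import *
cv2.imwrite("pics/t2.png",r.get_image("top")[120:280,220:460].repeat(3,0).repeat(3,1))
E
```

```text
ee_pos: [566.8, -87.1, 86.4]
wrist_force: [2.3, 0.1, 4.5]
ee_pos: [566.8, -87.2, 85.7]
wrist_force: [1.5, 1.3, 5.7]
ee_pos: [566.8, -87.2, 85.0]
wrist_force: [1.5, -0.3, 5.4]
```

View pics/t2.png

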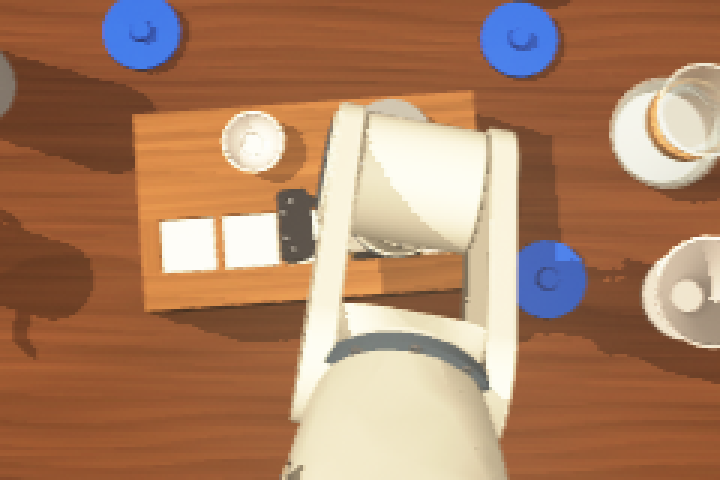

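The drawer can't be seen out yet in this view, because the arm covers the middle. I'll press on to the stop and wait.

```bash
python3 -m creep '[{"jaw":0,"tx":0,"ty":0,"tz":-0.0003,"twist":0},{"jaw":0,"tx":0,"ty":0,"tz":-0.0002,"twist":0},{"jaw":0,"tx":0,"ty":0,"tz":0,"twist":0},{"jaw":0,"tx":0,"ty":0,"tz":0,"twist":0}]' | grep -E 'ee_pos|force'
python3 -m creep '[{"jaw":0,"tx":0,"ty":0,"tz":-0.0003,"twist":0},{"jaw":0,"tx":0,"ty":0,"tz":0,"twist":0},{"jaw":0,"tx":0,"ty":0,"tz":0,"twist":0},{"jaw":0,"tx":0,"ty":0,"tz":0,"twist":0}]' | grep -E 'ee_pos|force|t:'
python3 - <<'E'
from h import *
a=r.get_image("top")[120:280,220:460].repeat(2,0).repeat(2,1);b=r.get_image("scene")[100:260,200:440].repeat(2,0).repeat(2,1)
cv2.imwrite("pics/t3.png",np.vstack([a,b])[:600])
E
```

```text
ee_pos: [566.8, -87.2, 84.5]
wrist_force: [0.8, -0.3, 4.4]
t: 15.95
ee_pos: [566.8, -87.1, 84.4]
tcp_rot: [156.4, 90.0, -18.5]
wrist_force: [0.7, -0.4, 7.4]
```

View pics/t3.png

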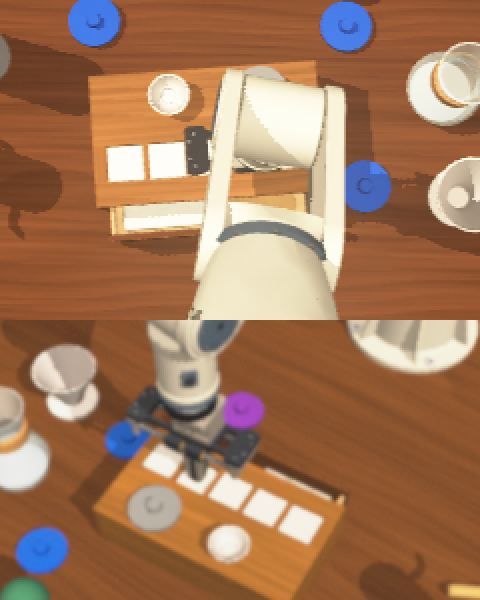

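The drawer is out, with its cream interior in view in front of the caddy. The tile bottomed at 84.4 (about 7 N). Now I'll lift straight up and clear the arm off to the right.

```bash
python3 -m creep '[{"jaw":0,"tx":0,"ty":0,"tz":0.004,"twist":0},{"jaw":0,"tx":0,"ty":0,"tz":0.01,"twist":0},{"jaw":0,"tx":0,"ty":0,"tz":0.03,"twist":0},{"jaw":0,"tx":0,"ty":0,"tz":0.04,"twist":0},{"jaw":0,"tx":0,"ty":0,"tz":0.045,"twist":0},{"jaw":0,"tx":0,"ty":0,"tz":0.01,"twist":0},{"jaw":0,"tx":-0.02,"ty":-0.04,"tz":0,"twist":0},{"jaw":0,"tx":-0.02,"ty":-0.04,"tz":0,"twist":0},{"jaw":0,"tx":-0.02,"ty":-0.04,"tz":0,"twist":0},{"jaw":0,"tx":-0.02,"ty":-0.04,"tz":0,"twist":0}]'
python3 -m creep '[{"jaw":0,"tx":-0.03,"ty":-0.035,"tz":0,"twist":0},{"jaw":0,"tx":-0.03,"ty":-0.035,"tz":0,"twist":0},{"jaw":0,"tx":-0.03,"ty":-0.035,"tz":0,"twist":0},{"jaw":0,"tx":-0.03,"ty":-0.035,"tz":0,"twist":0},{"jaw":0,"tx":-0.03,"ty":-0.035,"tz":0,"twist":0},{"jaw":0,"tx":-0.03,"ty":-0.035,"tz":0,"twist":0},{"jaw":0,"tx":0,"ty":0,"tz":0,"twist":0},{"jaw":0,"tx":0,"ty":0,"tz":0,"twist":0},{"jaw":0,"tx":0,"ty":0,"tz":0,"twist":0},{"jaw":0,"tx":0,"ty":0,"tz":0,"twist":0}]'
python3 - <<'E'
from h import *
i=r.get_image("top");j=r.get_image("scene")
a=i[80:290,220:480].repeat(2,0).repeat(2,1)
cv2.imwrite("pics/t4.png",a)
for n,x in(("top",i),("scene",j)):
    d=cv2.absdiff(x,cv2.imread(f"pics/{n}0.png")).max(2);m=(d>60).astype(np.uint8)
    _,_,s,_=cv2.connectedComponentsWithStats(m);print(n,[list(q) for q in s[1:] if q[4]>40])
print(ray("top",*(283,236),40))
E
```

```text
t: 17.05
ee_pos: [484.8, -247.8, 222.7]
tcp_rot: [-32.9, 89.9, 152.2]
wrist_force: [0.5, -0.2, 0.3]
finger_gap: 0.007
t: 18.05
ee_pos: [307.4, -455.9, 223.0]
tcp_rot: [-79.6, 90.0, 105.5]
wrist_force: [0.1, 1.3, -0.1]
finger_gap: 0.003
top [[np.int32(275), np.int32(216), np.int32(102), np.int32(22), np.int32(1377)], [np.int32(360), np.int32(233), np.int32(33), np.int32(4), np.int32(70)], [np.int32(466), np.int32(277), np.int32(174), np.int32(123), np.int32(13913)], [np.int32(277), np.int32(342), np.int32(188), np.int32(58), np.int32(3627)], [np.int32(241), np.int32(357), np.int32(87), np.int32(43), np.int32(1670)], [np.int32(567), np.int32(376), np.int32(11), np.int32(14), np.int32(93)], [np.int32(325), np.int32(386), np.int32(29), np.int32(14), np.int32(93)]]
scene [[np.int32(235), np.int32(0), np.int32(19), np.int32(13), np.int32(119)], [np.int32(372), np.int32(0), np.int32(33), np.int32(72), np.int32(997)], [np.int32(424), np.int32(0), np.int32(10), np.int32(52), np.int32(90)], [np.int32(420), np.int32(0), np.int32(44), np.int32(91), np.int32(1262)], [np.int32(433), np.int32(3), np.int32(15), np.int32(46), np.int32(310)], [np.int32(228), np.int32(4), np.int32(5), np.int32(16), np.int32(41)], [np.int32(385), np.int32(7), np.int32(14), np.int32(15), np.int32(155)], [np.int32(234), np.int32(17), np.int32(23), np.int32(17), np.int32(185)], [np.int32(260), np.int32(18), np.int32(18), np.int32(9), np.int32(52)], [np.int32(266), np.int32(28), np.int32(12), np.int32(13), np.int32(68)], [np.int32(184), np.int32(43), np.int32(12), np.int32(28), np.int32(73)], [np.int32(393), np.int32(56), np.int32(30), np.int32(33), np.int32(492)], [np.int32(300), np.int32(155), np.int32(34), np.int32(16), np.int32(71)], [np.int32(333), np.int32(174), np.int32(33), np.int32(16), np.int32(91)]]
[453.14155845  92.20709445  40.        ]
```

View pics/t4.png

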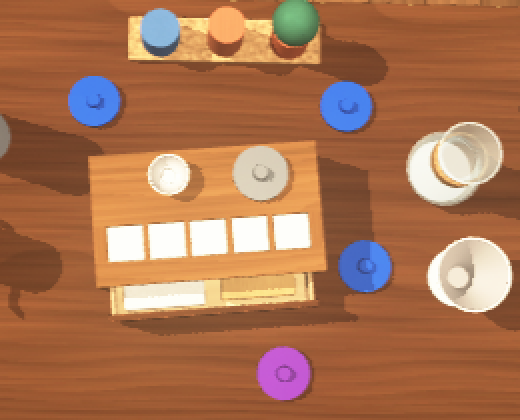

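Run:
```python
from h import *
for z in(0,40,75): print(z,ray("top",276.5,237.5,z).round())
print("caddy front",ray("top",269,223.5,90).round())
print(r.get_obs()["t"]);r.close_job()
```

```text
0 [449. 114.   0.]
40 [448. 111.  40.]
75 [448. 109.  75.]
caddy front [487. 130.  90.]
18.15
the job is handed in; nothing more can be done
```

I pressed tile 2, the live one, to its stop. The filter drawer sprang open, and I handed the job in at 18.15 s.

- **Finding it:** I felt all five tiles, reaching about 6 N on average with a single peak of 6.9 N. Tiles 1, 3, 4 and 5 stiffened to 4–6 N within 0.5–0.8 mm, as cork would. My first light touch on tile 2 looked the same. When I went back and pressed slightly further, it gave way and followed the finger down about 6 mm at 3–6 N, then firmed to about 7 N.
- **Final picture:** all five tiles are white in their row, and the lid and dish are in place. Comparing the pictures before and after, apart from the arm, the top view changed only at the drawer and its shadow. No force was left on the wrist, and the arm was well clear. I judged tile 2 flush from the top view only, not by touching it again.
- **One check disagreed:** measuring the drawer from a few top-view pixels (about 2.8 mm each) gave roughly 41 mm out, not the full 50 mm. I put this down to hand-read edges, since the drawer had over 2 s to travel and nothing was in its way. I did not confirm the full 50 mm another way.

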